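# Open the secret drawer of the seal chest in the ink-painting studio

### The arm

A 6-joint arm with a two-finger parallel gripper is mounted at the origin on the work surface. World frame = base frame: x ahead of the robot, y to its left, z up, the work surface at z = 0. Lengths are in m, angles in degrees, forces in N, time in s.
With the tool pointing down it reaches from about 0.4 to 0.825 m from the base axis. Payload 7 kg.
Tool frame: the origin (TCP) lies at the very end of the fingers, on their centre line; the grasp point (between the pads) lies behind it (r.grasp_offset is the z of the grasp point in the tool frame, in m); z points along the fingers, y is the direction in which the jaws open and shut (so a half turn about z gives the same grasp; the last joint's range is limited). The gripper opens to 88 mm and grips with 3 to 60 N. Pads are 19 mm wide; open, the fingers measure 130 mm over their backs; the gripper's body (78 mm by 193 mm) begins 47 mm behind the grasp point.
Start: joints at [16.507, 20.546, 0.682, 0, -70.136, -16.507], TCP at [0.675, -0, 0.206] pointing down, gripper open.
Joint ranges: [-176.03, 176.03], [-82.01, 121.73], [-58.28, 71.71], [-173.87, 95.51], [-174.79, -0.11], [-173.66, 173.66]. Speed limits (degrees/s): [136.94, 136.94, 172.46, 180, 180, 180].

### API

Orientations are given as [roll, pitch, yaw] about the fixed x, y, z axes, in that order (R = Rz(yaw) Ry(pitch) Rx(roll)).
In Python, from plant import r gives the robot as it stands. The module is installed in compiled form; this text tells all that it offers.
- The arm moves only by the tool servo_tool, never from a script. Its argument "targets" is a list of rows, each an object of numbers: "dx", "dy", "dz": the shift along the world's x, y, z in cm; "spin": the turn about the world's z in rad; "grip": the opening in per cent of the stroke, from 0 (shut) to 100 (fully open). A call has exactly 10 rows; each row is the pose to reach, as a shift and turn from the pose commanded when the call began; what a row does not reach only later rows make up. A row lasts 1/12 s, in which the tool goes at most 41.7 mm and 7.16 degrees, less where a joint would pass 70% of its speed; a pose out of reach is approached as far as the arm can. A call with a gripper value outside its range is refused whole. The fingers move at their own pace and stop on an object; "squeeze" is the grip in N (left out, the last holds). Time passes only in rows, so rows that repeat a pose let the fingers close, or fill a call up. It gives the time, the measured TCP pose, the force and the opening at its end, in the units of the state.
- r.get_state(): the state, without advancing time (a new reading comes with each control period).
- r.capture(name): name is "scene" or "side" or "wrist"; returns the picture (420x560x3 uint8, blue, green, red); there is no depth.
- r.get_calibration(name): a dict with "K" (3x3 intrinsics, pixels), "extrinsics" (4x4, takes a point from camera to world coordinates). Camera axes: x right, y down, z forward; pixel columns grow to the right and rows downward; lengths in m; the calibration is good to about 2 mm. A picture is of the moment at which its call begins: read the wrist's pose just before it. get_calibration takes no time and is no camera call; for the wrist camera it gives the pose at the moment of the call.
- r.close_job(): hands the job in, once; it reports no verdict.
Trained networks look in the newest picture that a camera, given by its name, has taken for a name from the list of things; names that differ only in an ending like _2 or _b are one class to them, and where a whole thing is asked for, a point or a joint stands for the part that bears it (a point fixed in the world has none). Each returns a list of dicts, best first, with "p" (0 to 1); they miss things now and then, are a little off and sometimes report something else, mostly with a low value. They report only what shows in the picture. A call takes as long as a camera call.
- r.cut_out(name, camera): "mask" (420x560 bool, what is visible of it) and "extent" ([left, top, right, bottom] in pixels, round what is visible of it).
The state is a dict: "time_s": time; "joints": joint angles; "qd": joint speeds; "joint_torque": joint torques, N m; "tcp_pos": TCP position; "eef_rot": TCP orientation; "contact_force": force on the tool from outside, world axes, zero at the start; "moment": the same for the moment, N m; "gripper_width": finger opening in m.
Only numpy, scipy, OpenCV 4.12 (cv2) and the standard library are available. Lean on these libraries where they do the work, as an engineer would, in place of code of your own. Each camera call takes 0.05 s, during which the arm holds its last target. There are 200 camera calls.

### The job

Two wooden seal chests stand on the painting table; one has a sliding cover with a square finger hole. With the fingertips in the hole, slide that cover along its groove, towards the robot's left, fully to its stop, so that the hole comes over a hidden recess; then press the brass catch in the recess all the way down so that the secret drawer comes out. Leave the round-knobbed cover of the other chest where it is.

Things in the scene. Friction and masses are not known exactly. Their poses are not given: they have to be found in the camera images.
- finger_hole (a point): Centre of the square finger hole, level with the cover's upper face, 79 mm above the table; moves with the cover. Hole 56 x 56 mm, right through the 12 mm board; below it the groove's floor, 13 mm under the cover's face. Fingertips push on the hole's walls. z up; y along the groove, the way the cover slides (left, seen from the robot); x to the chest's far side.
- cover (a joint): Slide of the holed wooden cover (164 x 78 mm), in a groove along the near edge of a fixed chest's top (chest 280 x 150, 80 mm high, left or right on the table, turned up to 15 degrees). In m along finger_hole's y: 0 at the right end, 0.090 at the left stop, where the hole is exactly over the recess. Starts at 0 to 0.025; takes about 2.5 N; stays where left.
- drawer (a joint): Secret drawer out of the same chest's far side, m: 0 shut, 0.040 fully out. Driven by the catch, 4 mm per mm pressed: a 52 mm square brass plate in a 56 mm square recess in the groove's floor, its face 25 mm below the cover's upper face, travel 10 mm down, about 6 N; both stay where left. A seal stone, 24 mm high, stands on the far part of the chest's top, clear of the groove.
- knob_cover (a joint): Slide of the cover of the other chest, same size and wood, but its cover has a round wooden knob (28 mm across, 14 mm high) and no hole. In m, 0 at the start. It slides as easily as the first; leave it alone. A seal stone 36 mm high stands on the far part of that chest's top. On both chests the larger opening at the groove's left end is only empty groove, not a finger hole.

How it is judged:
By the outcome, as a careful person would: the job done as asked, in the order asked, and still so for the second after the job is handed in, with the robot touching nothing.
It also fails if it takes over 38 s, if anything falls off the work surface, if the arm or the gripper's body presses on something with over 40 N, if the wrist force passes 120 N, or if a joint passes its speed limit or range.

## Working session

There is one attempt and no reset: what is moved stays moved. The work goes in short steps, Python scripts to look and compute and a tool call to move; the robot and the scene stay as the last step left them, time stands still between calls to the robot, and variables do not carry over. Pictures are saved under pics/ and viewed, about 8 in all and at most 12, crops included, and the job is handed in when it is done.

Besides the shell and the picture viewer there is one more tool, called after "Request:" as name(argument=value, ...), one argument or row to a line, values as JSON. servo_tool: Moves the arm, as the interface text tells. Its arguments: {"type":"object","properties":{"targets":{"type":"array"},"squeeze":{"type":"number"}},"required":["targets"]}

```bash
mkdir -p pics
cat > h.py <<'E'
import numpy as np, cv2
from plant import r
def cal(c):
    k=r.get_calibration(c); return np.array(k["K"]),np.array(k["extrinsics"])
def toworld(uv,z,c,kc=None):
    K,E=kc or cal(c); uv=np.atleast_2d(uv).astype(float)
    d=(E[:3,:3]@np.linalg.inv(K)@np.c_[uv,np.ones(len(uv))].T).T
    o=E[:3,3]; return o+d*((z-o[2])/d[:,2])[:,None]
def topix(p,c,kc=None):
    K,E=kc or cal(c); p=np.atleast_2d(p); q=(p-E[:3,3])@E[:3,:3]; q=(K@q.T).T; return q[:,:2]/q[:,2:]
E
python3 - <<'E'
from h import *
for c in ["scene","wrist"]:
    im=r.capture(c).copy(); cv2.imwrite(f"pics/{c}0.png",im)
    kc=cal(c); print(c,kc[1][:3,3])
    for n in ["finger_hole","cover","knob_cover","drawer"]:
        for d in r.cut_out(n,c)[:2]:
            m=d["mask"]; v,u=np.nonzero(m); print(n,round(d["p"],2),d["extent"],m.sum(), toworld([u.mean(),v.mean()],.079,c,kc).round(3))
print(r.get_state(),r.grasp_offset)
E
```

```text
scene [ 1.27206115 -0.03755716  0.78112375]
finger_hole 0.84 [131.3, 171.7, 222.0, 201.6] 1882 [[ 0.533 -0.229  0.079]]
cover 0.74 [131.0, 169.6, 221.8, 200.7] 1845 [[ 0.533 -0.229  0.079]]
knob_cover 0.83 [336.1, 170.1, 422.2, 199.6] 2236 [[0.531 0.156 0.079]]
drawer 0.74 [136.5, 234.5, 249.7, 249.8] 1246 [[ 0.677 -0.189  0.079]]
wrist [ 0.67550563 -0.07250596  0.38503146]
finger_hole 0.91 [395.8, 0.6, 491.3, 23.7] 1945 [[ 0.531 -0.163  0.079]]
cover 0.86 [393.7, 0.0, 490.0, 25.4] 1994 [[ 0.531 -0.163  0.079]]
knob_cover 0.76 [373.0, 255.7, 432.2, 324.2] 288 [[0.538 0.113 0.079]]
{'time_s': 0.5, 'joints': array([ 1.65097761e+01,  2.05488654e+01,  6.79558331e-01, -5.07850555e-04,
       -7.01353117e+01, -1.65048721e+01]), 'qd': array([ 0.06272265, -0.05516953, -0.0455401 , -0.02625197, -0.01204886,
       -0.01147892]), 'joint_torque': array([ 1.18617540e-03, -5.81799817e+01,  2.93067652e+01,  6.99717209e+00,
        1.18438379e-02, -1.30674232e-05]), 'tcp_pos': array([6.74958630e-01, 1.28826367e-05, 2.05813082e-01]), 'eef_rot': array([ 1.79995436e+02, -8.54232271e-04, -8.99952685e+01]), 'contact_force': array([-0.35413254, -0.51533793,  0.7356564 ]), 'moment': array([ 0.00168681,  0.00022028, -0.0069336 ]), 'gripper_width': 0.0874396343491249} -0.0188
```

View pics/scene0.png

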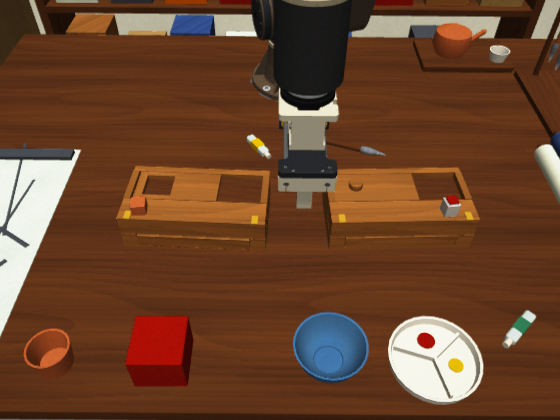

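View pics/wrist0.png

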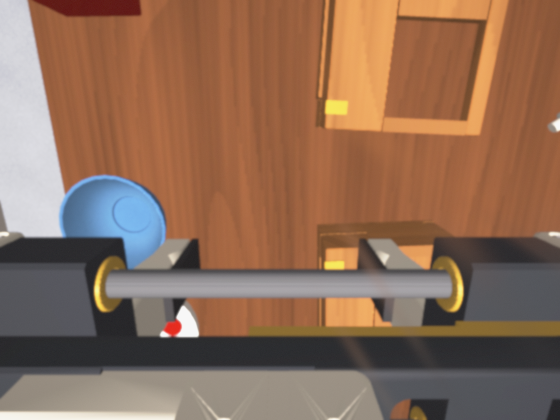

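The scene view has the holed chest at image left, which is the robot's right. Its hole is near (152,186), at the right end of the groove, with the stone at (138,205). The empty groove is at (240,188), and the knobbed chest is on the right. The wrist view shows only the end of the holed chest, so I'm moving over it.

Request:
servo_tool(
  targets=[
    {"dx":-1,"dy":-4,"grip":0},
    {"dx":-2,"dy":-8,"grip":0},
    {"dx":-3,"dy":-12,"grip":0},
    {"dx":-5,"dy":-16,"grip":0},
    {"dx":-7,"dy":-19,"grip":0},
    {"dx":-7,"dy":-19,"grip":0},
    {"dx":-7,"dy":-19,"grip":0},
    {"dx":-7,"dy":-19,"grip":0},
    {"dx":-7,"dy":-19,"grip":0},
    {"dx":-7,"dy":-19,"grip":0},
  ],
)

```text
validation failed for argument at $.ta...
```

Run:
```python
from h import *
kc=cal("wrist"); im=r.capture("wrist").copy(); cv2.imwrite("pics/wrist1.png",im)
np.savez("kc1.npz",K=kc[0],E=kc[1]); print(kc[1][:3,3])
for n in ["finger_hole","knob_cover"]:
    for d in r.cut_out(n,"wrist")[:2]:
        m=d["mask"]; v,u=np.nonzero(m); print(n,round(d["p"],2),d["extent"],m.sum())
        if n=="finger_hole":
            c,h=cv2.findContours(m.astype(np.uint8),cv2.RETR_CCOMP,cv2.CHAIN_APPROX_NONE)
            for cc,hh in zip(c,h[0]):
                if len(cc)>30:
                    b=cv2.boxPoints(cv2.minAreaRect(cc)); print("hole" if hh[3]>=0 else "outer", b.round(1).tolist(), toworld(b,.079,"wrist",kc)[:,:2].round(4).tolist())
```

```text
[ 0.67554572 -0.07250965  0.38531126]
finger_hole 0.94 [397.0, 0.0, 489.1, 25.3] 1977
outer [[397.0, 0.0], [490.0, 0.0], [490.0, 23.0], [397.0, 23.0]] [[0.5724, -0.1705], [0.4917, -0.1705], [0.4884, -0.1527], [0.5706, -0.1528]]
knob_cover 0.68 [373.7, 258.2, 430.6, 324.7] 299
```

View pics/wrist1.png

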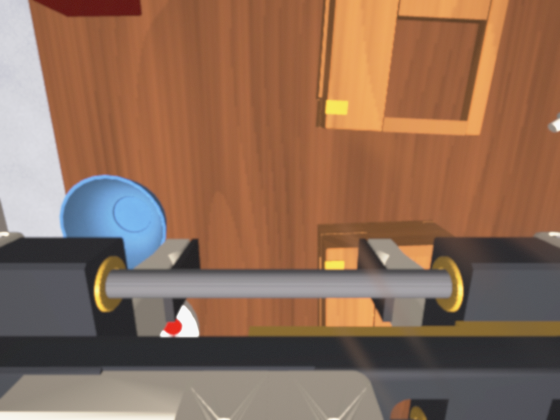

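The call was refused, so the picture is unchanged. Each row probably needs all five numbers, so I'll give them all.

Request:
servo_tool(
  targets=[
    {"dx":-1,"dy":-4,"dz":0,"spin":0,"grip":0},
    {"dx":-2,"dy":-8,"dz":0,"spin":0,"grip":0},
    {"dx":-3,"dy":-12,"dz":0,"spin":0,"grip":0},
    {"dx":-5,"dy":-16,"dz":0,"spin":0,"grip":0},
    {"dx":-7,"dy":-19,"dz":0,"spin":0,"grip":0},
    {"dx":-7,"dy":-19,"dz":0,"spin":0,"grip":0},
    {"dx":-7,"dy":-19,"dz":0,"spin":0,"grip":0},
    {"dx":-7,"dy":-19,"dz":0,"spin":0,"grip":0},
    {"dx":-7,"dy":-19,"dz":0,"spin":0,"grip":0},
    {"dx":-7,"dy":-19,"dz":0,"spin":0,"grip":0},
  ],
)

```text
time_s: 1.48
tcp_pos: [0.6056, -0.189, 0.2057]
eef_rot: [180.0, 0.0, -89.9]
contact_force: [0.1, -0.3, -0.4]
gripper_width: 0.0265
```

```bash
cat > look.py <<'E'
from h import *
import sys
kc=cal("wrist"); im=r.capture("wrist").copy(); cv2.imwrite(f"pics/{sys.argv[1]}.png",im)
np.savez("kc1.npz",K=kc[0],E=kc[1]); print(kc[1][:3,3])
for d in r.cut_out("finger_hole","wrist")[:2]:
    m=d["mask"]; print(round(d["p"],2),d["extent"],m.sum())
    c,h=cv2.findContours(m.astype(np.uint8),cv2.RETR_CCOMP,cv2.CHAIN_APPROX_NONE)
    for cc,hh in zip(c,h[0]):
        if len(cc)>30:
            b=cv2.boxPoints(cv2.minAreaRect(cc)); w=toworld(b,.079,"wrist",kc)[:,:2]
            print("hole" if hh[3]>=0 else "outer", b.round(1).tolist(), w.round(4).tolist(),"c",w.mean(0).round(4))
E
python3 look.py wrist2
```

```text
[ 0.60627657 -0.26148124  0.38521179]
0.7 [314.7, 46.2, 413.8, 222.3] 10674
outer [[311.29998779296875, 219.10000610351562], [325.0, 44.70000076293945], [411.20001220703125, 51.5], [397.5, 225.89999389648438]] [[0.5717, -0.1596], [0.5643, -0.3244], [0.4862, -0.319], [0.481, -0.1522]] c [ 0.5258 -0.2388]
hole [[330.20001220703125, 129.8000030517578], [334.6000061035156, 65.69999694824219], [393.6000061035156, 69.69999694824219], [389.29998779296875, 133.8000030517578]] [[0.5562, -0.2502], [0.5548, -0.3071], [0.5005, -0.3037], [0.4989, -0.2464]] c [ 0.5276 -0.2769]
```

View pics/wrist2.png

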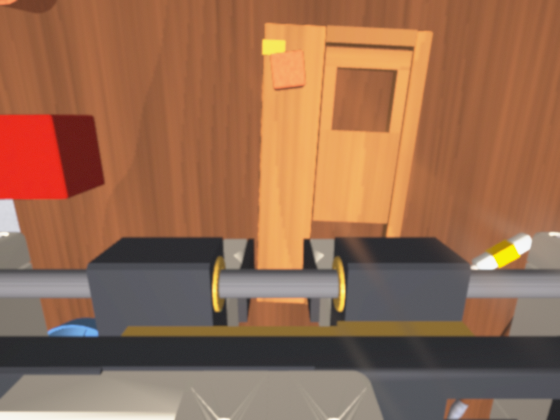

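The wrist view shows the cover at (315–413, 46–222) with its hole near (362,100). The stone is at (288,70), off the groove. Next I'll fit the rectangle in world coordinates to get the yaw.

```bash
cat > fit.py <<'E'
from h import *
kc=cal("wrist"); im=r.capture("wrist").copy(); cv2.imwrite("pics/last.png",im)
for d in r.cut_out("finger_hole","wrist")[:1]:
    m=d["mask"]
    c,h=cv2.findContours(m.astype(np.uint8),cv2.RETR_CCOMP,cv2.CHAIN_APPROX_NONE)
    for cc,hh in zip(c,h[0]):
        if len(cc)>30:
            w=toworld(cc[:,0],.079,"wrist",kc)[:,:2].astype(np.float32)
            print("hole" if hh[3]>=0 else "outer",cv2.minAreaRect(w*1000))
# chest groove-ridge lines
g=cv2.cvtColor(im,cv2.COLOR_BGR2GRAY); L=cv2.createLineSegmentDetector().detect(g)[0][:,0]
for l in L:
    if np.hypot(l[2]-l[0],l[3]-l[1])>60 and 255<l[0]<440 and l[1]<235:
        w=toworld(l.reshape(2,2),.08,"wrist",kc)[:,:2]; d=w[1]-w[0]; d*=np.sign(d[1])
        print(l.round(),w.round(3).tolist(),np.degrees(np.arctan2(-d[0],d[1])).round(2))
E
python3 fit.py
```

```text
outer ((528.064453125, -239.58056640625), (165.00958251953125, 80.07606506347656), 87.42732238769531)
hole ((528.2913818359375, -276.74847412109375), (55.77564239501953, 53.87782669067383), 87.71305084228516)
[397.  70. 388. 132.] [[0.498, -0.303], [0.5, -0.248]] -2.44
[312. 191. 325.  29.] [[0.572, -0.19], [0.565, -0.337]] -2.65
[412.  50. 326.  46.] [[0.486, -0.32], [0.564, -0.323]] 87.39
[326.  41. 412.  46.] [[0.564, -0.327], [0.486, -0.324]] 87.43
[431.  30. 266.  22.] [[0.471, -0.336], [0.617, -0.342]] 87.7
[312. 220. 386. 223.] [[0.571, -0.159], [0.494, -0.156]] 87.66
[263.  57. 258. 234.] [[0.62, -0.314], [0.628, -0.143]] -2.58
[400. 233. 432.  33.] [[0.478, -0.144], [0.47, -0.334]] -2.54
[414.  51. 391. 210.] [[0.484, -0.319], [0.49, -0.169]] -2.46
[331. 128. 336.  67.] [[0.556, -0.252], [0.553, -0.306]] -2.52
[326.  49. 313. 217.] [[0.563, -0.32], [0.57, -0.162]] -2.39
[386. 219. 411.  53.] [[0.494, -0.16], [0.487, -0.317]] -2.65
```

Request:
servo_tool(
  targets=[
    {"dx":-2.7,"dy":-3,"dz":0,"spin":-0.044,"grip":0},
    {"dx":-5.3,"dy":-6,"dz":0,"spin":-0.044,"grip":0},
    {"dx":-7.8,"dy":-8.8,"dz":-1.5,"spin":-0.044,"grip":0},
    {"dx":-7.8,"dy":-8.8,"dz":-4,"spin":-0.044,"grip":0},
    {"dx":-7.8,"dy":-8.8,"dz":-7,"spin":-0.044,"grip":0},
    {"dx":-7.8,"dy":-8.8,"dz":-9.5,"spin":-0.044,"grip":0},
    {"dx":-7.8,"dy":-8.8,"dz":-11,"spin":-0.044,"grip":0},
    {"dx":-7.8,"dy":-8.8,"dz":-11.5,"spin":-0.044,"grip":0},
    {"dx":-7.8,"dy":-8.8,"dz":-11.5,"spin":-0.044,"grip":0},
    {"dx":-7.8,"dy":-8.8,"dz":-11.5,"spin":-0.044,"grip":0},
  ],
)

```text
time_s: 2.52
tcp_pos: [0.5277, -0.278, 0.0915]
eef_rot: [-180.0, -0.0, -92.5]
contact_force: [0.4, -0.1, 0.3]
gripper_width: 0.0004
```

Run:
```python
from h import *
a=cv2.resize(r.capture("side"),(400,300)); b=r.capture("scene")[130:280,90:290]
cv2.imwrite("pics/s3.png",np.hstack([a,cv2.resize(b,(400,300))]))
```

```text
(no output)
```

View pics/s3.png

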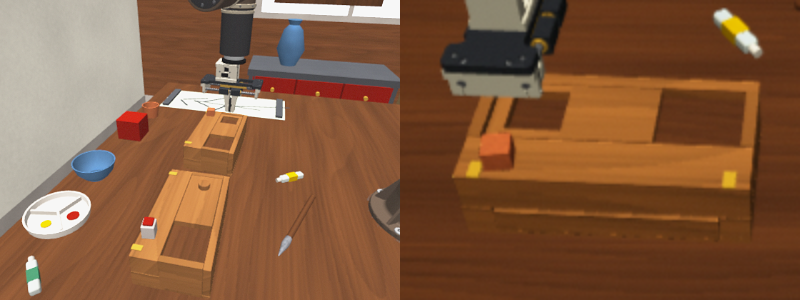

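The side view is too coarse to judge the fit, and in the scene crop the gripper body hides the fingertips. The hole is at about (540,110) in the crop, which is (160,185) in the full picture. I'll check by projecting the TCP.

Run:
```python
from h import *
print(topix([[.528,-.277,.079],[.528,-.278,.157],[.556-.001,-.306,.079],[.556,-.25,.079],[.625,-.278,.157]],"scene").round(0))
d=r.capture("scene"); d=r.cut_out("finger_hole","scene")[0]; m=d["mask"]; print(d["p"],d["extent"])
c=cal("side"); t=r.get_state()["tcp_pos"]; print(topix([t,[.528,-.277,.079]],"side").round(0))
im=r.capture("side"); u,v=topix([t],"side")[0].astype(int)
a=cv2.resize(im[v-40:v+50,u-60:u+60],(800,600),interpolation=cv2.INTER_CUBIC); cv2.imwrite("pics/s4.png",a)
```

```text
[[158. 184.]
 [151. 154.]
 [141. 194.]
 [169. 194.]
 [141. 190.]]
0.84 [136.7, 170.5, 219.9, 202.2]
[[321. 163.]
 [320. 168.]]
```

View pics/s4.png

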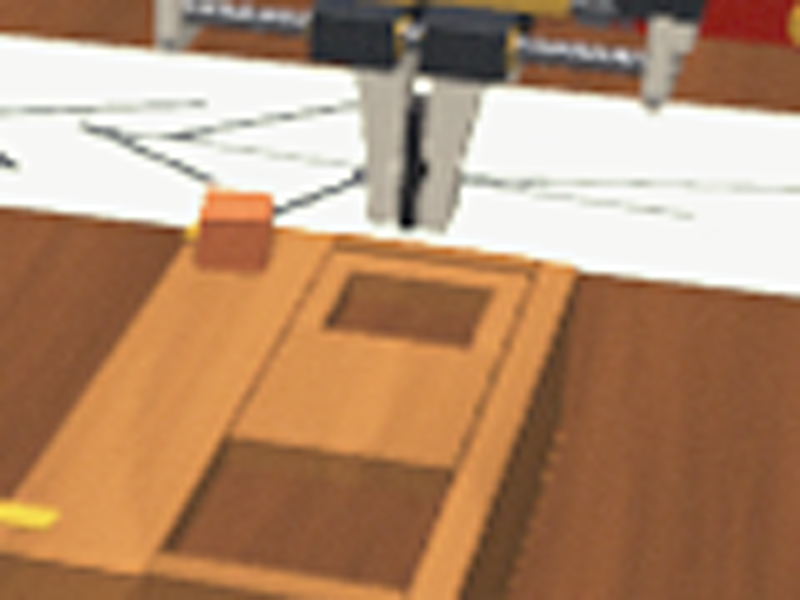

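Run:
```python
from h import *
s=r.get_state(); t=s["tcp_pos"]; print(s["time_s"],t,s["eef_rot"],s["joints"].round(2),s["gripper_width"])
print("start tip scene",topix([[.675,0,.206]],"scene"), "now",topix([t],"scene"))
ks=cal("side"); print("side cam",ks[1][:3,3],ks[0][0,0])
# where along z / y would side pixel (322.5,157.2) be
for dz in (0,.01,.02,.03): print("dz",dz,topix([t+[0,0,dz]],"side").round(1))
for dy in (-.02,-.04,-.06): print("dy",dy,topix([t+[0,dy,0]],"side").round(1))
for q in ([.5545,-.306,.079],[.5545+.0025,-.25,.079],[.5005,-.2475,.079],[.498,-.3035,.079]): print(topix([q],"side").round(1), end=" ")
```

```text
2.7667 [ 0.5276851  -0.27808301  0.09201346] [-1.79890419e+02 -1.91642128e-02 -9.25059863e+01] [-9.030e+00  1.870e+01 -1.813e+01  1.000e-02 -5.306e+01  6.520e+00] 0.000292895876203278
start tip scene [[301.15557719 190.92862762]] now [[156.29839466 179.40348657]]
side cam [0.41567576 0.65535551 0.50969659] 411.2549798582907
dz 0 [[320.7 162.8]]
dz 0.01 [[321.  159.1]]
dz 0.02 [[321.3 155.3]]
dz 0.03 [[321.6 151.5]]
dy -0.02 [[321.9 159.7]]
dy -0.04 [[323.1 156.6]]
dy -0.06 [[324.2 153.7]]
[[311.6 162. ]] [[306.7 170.9]] [[329.6 174.1]] [[333.6 164.9]]
```

The hole matches all three cameras, but in the side view the fingertips appear about 6 px above the projected TCP. I'll check that before going in.

Run:
```python
from h import *
t=r.get_state()["tcp_pos"]; kw=cal("wrist"); w=r.capture("wrist").copy()
print(topix([t,t+[0,0,.02],t+[0,0,.04]],"wrist",kw))
print("cam-tcp",kw[1][:3,3]-t)
cv2.circle(w,tuple(topix([t],"wrist",kw)[0].astype(int)),3,(255,0,255),-1)
s=cv2.imread("pics/scene0.png"); p=[[.675,0,.206],[.719,0,.206],[.74,0,.206],[.719,0,.226],[.719,-.02,.206]]
print(topix(p,"scene"))
for q in topix(p[:3],"scene"): cv2.circle(s,tuple(q.astype(int)),1,(255,0,255),-1)
cv2.imwrite("pics/s5.png",np.hstack([cv2.resize(w,(480,360)),cv2.resize(s[140:230,270:350],(320,360),interpolation=cv2.INTER_CUBIC)]))
```

```text
[[279.12611614 238.57080596]
 [279.16538815 252.01529277]
 [279.21448472 268.82314559]]
cam-tcp [-0.00295971 -0.07234391  0.17949921]
[[301.15557719 190.92862762]
 [301.86474861 210.54878876]
 [302.22272855 220.4527751 ]
 [302.39088169 201.48849211]
 [289.02385756 210.43062765]]
```

View pics/s5.png

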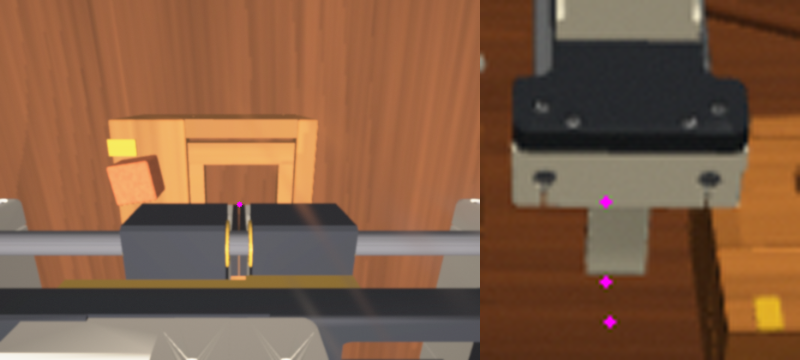

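The wrist view has the TCP over the hole, with the hole centred about 2 mm from the finger column. The drawn tips look slightly shorter than the reported TCP, so I'll go by force and descend in steps.

Request:
servo_tool(
  targets=[
    {"dx":0,"dy":0,"dz":-0.4,"spin":0,"grip":0},
    {"dx":0,"dy":0,"dz":-0.7,"spin":0,"grip":0},
    {"dx":0,"dy":0,"dz":-1,"spin":0,"grip":0},
    {"dx":0,"dy":0,"dz":-1.3,"spin":0,"grip":0},
    {"dx":0,"dy":0,"dz":-1.6,"spin":0,"grip":0},
    {"dx":0,"dy":0,"dz":-1.8,"spin":0,"grip":0},
    {"dx":0,"dy":0,"dz":-2,"spin":0,"grip":0},
    {"dx":0,"dy":0,"dz":-2.1,"spin":0,"grip":0},
    {"dx":0,"dy":0,"dz":-2.1,"spin":0,"grip":0},
    {"dx":0,"dy":0,"dz":-2.1,"spin":0,"grip":0},
  ],
)

```text
time_s: 3.65
tcp_pos: [0.527, -0.278, 0.0698]
eef_rot: [180.0, -0.0, -92.5]
contact_force: [0.4, -0.2, 0.0]
gripper_width: 0.0003
```

Request:
servo_tool(
  targets=[
    {"dx":0.02,"dy":0.4,"dz":0,"spin":0,"grip":0},
    {"dx":0.04,"dy":0.8,"dz":0,"spin":0,"grip":0},
    {"dx":0.05,"dy":1.2,"dz":0,"spin":0,"grip":0},
    {"dx":0.07,"dy":1.5,"dz":0,"spin":0,"grip":0},
    {"dx":0.08,"dy":1.8,"dz":0,"spin":0,"grip":0},
    {"dx":0.1,"dy":2.1,"dz":0,"spin":0,"grip":0},
    {"dx":0.11,"dy":2.4,"dz":0,"spin":0,"grip":0},
    {"dx":0.12,"dy":2.7,"dz":0,"spin":0,"grip":0},
    {"dx":0.13,"dy":3,"dz":0,"spin":0,"grip":0},
    {"dx":0.15,"dy":3.3,"dz":0,"spin":0,"grip":0},
  ],
)

```text
time_s: 4.48
tcp_pos: [0.5285, -0.2447, 0.0699]
eef_rot: [-180.0, 0.0, -92.5]
contact_force: [0.6, -0.7, -0.1]
gripper_width: 0.0004
```

Run:
```python
from h import *
print(r.get_state()["contact_force"])
im=r.capture("side"); t=r.get_state()["tcp_pos"]; u,v=topix([t],"side")[0].astype(int); print(u,v)
for n in ["scene","side"]:
    if n=="scene": r.capture(n)
    d=r.cut_out("finger_hole",n)
    if d: print(n,d[0]["p"],d[0]["extent"])
cv2.imwrite("pics/s6.png",cv2.resize(im[v-45:v+45,u-60:u+60],(800,600),interpolation=cv2.INTER_CUBIC))
```

```text
[ 0.62483351 -0.68539607 -0.09726081]
317 176
scene 0.79 [133.4, 174.6, 220.0, 200.2]
side 0.78 [293.5, 158.1, 340.7, 198.4]
```

View pics/s6.png

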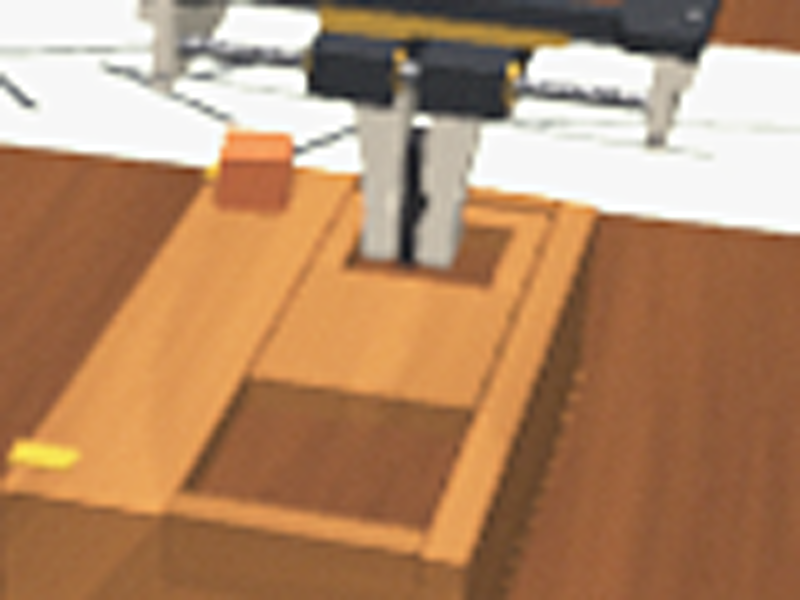

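The side view shows the cover has not moved. The tips end at about (410,265), at the hole's left edge but above the face, so the real fingertips are around 15 mm above the reported TCP. They also sit about 3–4 mm too far to +x. I'll go back to the hole centre and probe down for the groove floor by force.

Request:
servo_tool(
  targets=[
    {"dx":-0.2,"dy":-1,"dz":0,"spin":0,"grip":0},
    {"dx":-0.3,"dy":-2,"dz":0,"spin":0,"grip":0},
    {"dx":-0.45,"dy":-3,"dz":0,"spin":0,"grip":0},
    {"dx":-0.45,"dy":-3.3,"dz":0,"spin":0,"grip":0},
    {"dx":-0.45,"dy":-3.3,"dz":-0.2,"spin":0,"grip":0},
    {"dx":-0.45,"dy":-3.3,"dz":-0.4,"spin":0,"grip":0},
    {"dx":-0.45,"dy":-3.3,"dz":-0.6,"spin":0,"grip":0},
    {"dx":-0.45,"dy":-3.3,"dz":-0.8,"spin":0,"grip":0},
    {"dx":-0.45,"dy":-3.3,"dz":-0.8,"spin":0,"grip":0},
    {"dx":-0.45,"dy":-3.3,"dz":-0.8,"spin":0,"grip":0},
  ],
)

```text
time_s: 5.52
tcp_pos: [0.5239, -0.2777, 0.0617]
eef_rot: [180.0, 0.0, -92.5]
contact_force: [0.2, 0.3, 0.8]
gripper_width: 0.0007
```

Request:
servo_tool(
  targets=[
    {"dx":0,"dy":0,"dz":-0.1,"spin":0,"grip":0},
    {"dx":0,"dy":0,"dz":-0.2,"spin":0,"grip":0},
    {"dx":0,"dy":0,"dz":-0.3,"spin":0,"grip":0},
    {"dx":0,"dy":0,"dz":-0.4,"spin":0,"grip":0},
    {"dx":0,"dy":0,"dz":-0.5,"spin":0,"grip":0},
    {"dx":0,"dy":0,"dz":-0.6,"spin":0,"grip":0},
    {"dx":0,"dy":0,"dz":-0.6,"spin":0,"grip":0},
    {"dx":0,"dy":0,"dz":-0.6,"spin":0,"grip":0},
    {"dx":0,"dy":0,"dz":-0.6,"spin":0,"grip":0},
    {"dx":0,"dy":0,"dz":-0.6,"spin":0,"grip":0},
  ],
)

```text
time_s: 6.35
tcp_pos: [0.524, -0.278, 0.0559]
eef_rot: [-180.0, -0.0, -92.5]
contact_force: [-0.4, 0.6, 0.1]
gripper_width: 0.0004
```

Request:
servo_tool(
  targets=[
    {"dx":0,"dy":0,"dz":-0.1,"spin":0,"grip":0},
    {"dx":0,"dy":0,"dz":-0.2,"spin":0,"grip":0},
    {"dx":0,"dy":0,"dz":-0.3,"spin":0,"grip":0},
    {"dx":0,"dy":0,"dz":-0.4,"spin":0,"grip":0},
    {"dx":0,"dy":0,"dz":-0.5,"spin":0,"grip":0},
    {"dx":0,"dy":0,"dz":-0.5,"spin":0,"grip":0},
    {"dx":0,"dy":0,"dz":-0.5,"spin":0,"grip":0},
    {"dx":0,"dy":0,"dz":-0.5,"spin":0,"grip":0},
    {"dx":0,"dy":0,"dz":-0.5,"spin":0,"grip":0},
    {"dx":0,"dy":0,"dz":-0.5,"spin":0,"grip":0},
  ],
)

```text
time_s: 7.18
tcp_pos: [0.524, -0.278, 0.0509]
eef_rot: [-180.0, -0.0, -92.5]
contact_force: [-0.5, -0.3, -0.3]
gripper_width: 0.0006
```

Request:
servo_tool(
  targets=[
    {"dx":0.02,"dy":0.4,"dz":0,"spin":0,"grip":0},
    {"dx":0.04,"dy":0.8,"dz":0,"spin":0,"grip":0},
    {"dx":0.05,"dy":1.2,"dz":0,"spin":0,"grip":0},
    {"dx":0.07,"dy":1.5,"dz":0,"spin":0,"grip":0},
    {"dx":0.08,"dy":1.8,"dz":0,"spin":0,"grip":0},
    {"dx":0.1,"dy":2.1,"dz":0,"spin":0,"grip":0},
    {"dx":0.11,"dy":2.4,"dz":0,"spin":0,"grip":0},
    {"dx":0.12,"dy":2.7,"dz":0,"spin":0,"grip":0},
    {"dx":0.13,"dy":3,"dz":0,"spin":0,"grip":0},
    {"dx":0.15,"dy":3.3,"dz":0,"spin":0,"grip":0},
  ],
)

```text
time_s: 8.02
tcp_pos: [0.5255, -0.2448, 0.0509]
eef_rot: [-180.0, -0.0, -92.5]
contact_force: [0.3, -2.9, -0.2]
gripper_width: 0.0007
```

Run:
```python
from h import *
print(r.get_state()["contact_force"])
r.capture("scene"); r.capture("side")
for n in ["scene","side"]:
    d=r.cut_out("finger_hole",n)
    if d: print(n,d[0]["p"],d[0]["extent"])
```

```text
[ 0.28835256 -2.91388638 -0.24364005]
scene 0.75 [141.1, 171.6, 227.3, 201.4]
side 0.64 [290.6, 160.0, 337.5, 197.9]
```

The force reads 2.9 N and the cover is sliding, so I continue.

Request:
servo_tool(
  targets=[
    {"dx":0.03,"dy":0.6,"dz":0,"spin":0,"grip":0},
    {"dx":0.05,"dy":1.2,"dz":0,"spin":0,"grip":0},
    {"dx":0.08,"dy":1.8,"dz":0,"spin":0,"grip":0},
    {"dx":0.11,"dy":2.4,"dz":0,"spin":0,"grip":0},
    {"dx":0.13,"dy":3,"dz":0,"spin":0,"grip":0},
    {"dx":0.16,"dy":3.6,"dz":0,"spin":0,"grip":0},
    {"dx":0.19,"dy":4.2,"dz":0,"spin":0,"grip":0},
    {"dx":0.21,"dy":4.8,"dz":0,"spin":0,"grip":0},
    {"dx":0.24,"dy":5.4,"dz":0,"spin":0,"grip":0},
    {"dx":0.27,"dy":6,"dz":0,"spin":0,"grip":0},
  ],
)

```text
time_s: 9.05
tcp_pos: [0.5282, -0.1844, 0.0509]
eef_rot: [180.0, 0.0, -92.5]
contact_force: [0.6, -1.7, -0.0]
gripper_width: 0.0004
```

Request:
servo_tool(
  targets=[
    {"dx":0.01,"dy":0.15,"dz":0,"spin":0,"grip":0},
    {"dx":0.01,"dy":0.3,"dz":0,"spin":0,"grip":0},
    {"dx":0.02,"dy":0.45,"dz":0,"spin":0,"grip":0},
    {"dx":0.03,"dy":0.6,"dz":0,"spin":0,"grip":0},
    {"dx":0.03,"dy":0.7,"dz":0,"spin":0,"grip":0},
    {"dx":0.04,"dy":0.8,"dz":0,"spin":0,"grip":0},
    {"dx":0.04,"dy":0.9,"dz":0,"spin":0,"grip":0},
    {"dx":0.04,"dy":1,"dz":0,"spin":0,"grip":0},
    {"dx":0.04,"dy":1,"dz":0,"spin":0,"grip":0},
    {"dx":0.04,"dy":1,"dz":0,"spin":0,"grip":0},
  ],
)

```text
time_s: 9.88
tcp_pos: [0.5285, -0.1749, 0.0508]
eef_rot: [180.0, 0.0, -92.5]
contact_force: [-0.3, -1.1, -0.9]
gripper_width: 0.0006
```

Request:
servo_tool(
  targets=[
    {"dx":0,"dy":0.1,"dz":0,"spin":0,"grip":0},
    {"dx":0.01,"dy":0.2,"dz":0,"spin":0,"grip":0},
    {"dx":0.01,"dy":0.3,"dz":0,"spin":0,"grip":0},
    {"dx":0.02,"dy":0.4,"dz":0,"spin":0,"grip":0},
    {"dx":0.02,"dy":0.5,"dz":0,"spin":0,"grip":0},
    {"dx":0.02,"dy":0.5,"dz":0,"spin":0,"grip":0},
    {"dx":0.02,"dy":0.5,"dz":0,"spin":0,"grip":0},
    {"dx":0.02,"dy":0.5,"dz":0,"spin":0,"grip":0},
    {"dx":0.02,"dy":0.5,"dz":0,"spin":0,"grip":0},
    {"dx":0.02,"dy":0.5,"dz":0,"spin":0,"grip":0},
  ],
)

```text
time_s: 10.72
tcp_pos: [0.5285, -0.1742, 0.051]
eef_rot: [180.0, -0.3, -92.5]
contact_force: [2.9, -29.6, -7.0]
gripper_width: 0.0005
```

Run:
```python
from h import *
print(r.get_state()["contact_force"])
im=r.capture("side"); s=r.capture("scene")
for n in ["scene","side"]:
    d=r.cut_out("finger_hole",n)
    if d: print(n,d[0]["p"],d[0]["extent"])
cv2.imwrite("pics/s7.png",np.hstack([cv2.resize(im[140:230,250:370],(400,300),interpolation=cv2.INTER_CUBIC),cv2.resize(s[130:280,90:290],(400,300))]))
```

```text
[  2.92056842 -29.6338114   -6.96996013]
scene 0.68 [175.3, 174.9, 260.9, 204.3]
side 0.95 [282.1, 174.8, 334.8, 209.3]
```

View pics/s7.png

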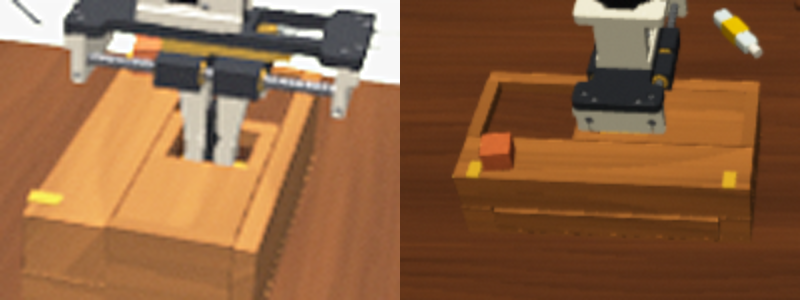

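The scene and side views show the cover at its stop: 29.6 N at the end, the cover flush to the left, and brass showing in the hole at (240,163). Next I back off to the hole centre and go down.

Request:
servo_tool(
  targets=[
    {"dx":-0.03,"dy":-0.8,"dz":0,"spin":0,"grip":0},
    {"dx":-0.07,"dy":-1.6,"dz":0,"spin":0,"grip":0},
    {"dx":-0.1,"dy":-2.3,"dz":0,"spin":0,"grip":0},
    {"dx":-0.1,"dy":-2.3,"dz":0,"spin":0,"grip":0},
    {"dx":-0.1,"dy":-2.3,"dz":-0.2,"spin":0,"grip":0},
    {"dx":-0.1,"dy":-2.3,"dz":-0.4,"spin":0,"grip":0},
    {"dx":-0.1,"dy":-2.3,"dz":-0.6,"spin":0,"grip":0},
    {"dx":-0.1,"dy":-2.3,"dz":-0.8,"spin":0,"grip":0},
    {"dx":-0.1,"dy":-2.3,"dz":-1,"spin":0,"grip":0},
    {"dx":-0.1,"dy":-2.3,"dz":-1,"spin":0,"grip":0},
  ],
)

```text
time_s: 11.75
tcp_pos: [0.5275, -0.1927, 0.0403]
eef_rot: [180.0, 0.0, -92.5]
contact_force: [0.7, -0.9, -0.3]
gripper_width: 0.0005
```

Request:
servo_tool(
  targets=[
    {"dx":0,"dy":0,"dz":-0.1,"spin":0,"grip":0},
    {"dx":0,"dy":0,"dz":-0.2,"spin":0,"grip":0},
    {"dx":0,"dy":0,"dz":-0.3,"spin":0,"grip":0},
    {"dx":0,"dy":0,"dz":-0.4,"spin":0,"grip":0},
    {"dx":0,"dy":0,"dz":-0.5,"spin":0,"grip":0},
    {"dx":0,"dy":0,"dz":-0.6,"spin":0,"grip":0},
    {"dx":0,"dy":0,"dz":-0.6,"spin":0,"grip":0},
    {"dx":0,"dy":0,"dz":-0.6,"spin":0,"grip":0},
    {"dx":0,"dy":0,"dz":-0.6,"spin":0,"grip":0},
    {"dx":0,"dy":0,"dz":-0.6,"spin":0,"grip":0},
  ],
)

```text
time_s: 12.58
tcp_pos: [0.5279, -0.193, 0.0349]
eef_rot: [-180.0, -0.0, -92.5]
contact_force: [0.4, 0.1, 0.1]
gripper_width: 0.0005
```

Request:
servo_tool(
  targets=[
    {"dx":0,"dy":0,"dz":-0.1,"spin":0,"grip":0},
    {"dx":0,"dy":0,"dz":-0.2,"spin":0,"grip":0},
    {"dx":0,"dy":0,"dz":-0.3,"spin":0,"grip":0},
    {"dx":0,"dy":0,"dz":-0.4,"spin":0,"grip":0},
    {"dx":0,"dy":0,"dz":-0.4,"spin":0,"grip":0},
    {"dx":0,"dy":0,"dz":-0.5,"spin":0,"grip":0},
    {"dx":0,"dy":0,"dz":-0.5,"spin":0,"grip":0},
    {"dx":0,"dy":0,"dz":-0.6,"spin":0,"grip":0},
    {"dx":0,"dy":0,"dz":-0.6,"spin":0,"grip":0},
    {"dx":0,"dy":0,"dz":-0.6,"spin":0,"grip":0},
  ],
)

```text
time_s: 13.42
tcp_pos: [0.5279, -0.1931, 0.029]
eef_rot: [-180.0, -0.0, -92.5]
contact_force: [-0.5, 1.3, 3.8]
gripper_width: 0.0007
```

Request:
servo_tool(
  targets=[
    {"dx":0,"dy":0,"dz":-0.1,"spin":0,"grip":0},
    {"dx":0,"dy":0,"dz":-0.1,"spin":0,"grip":0},
    {"dx":0,"dy":0,"dz":-0.2,"spin":0,"grip":0},
    {"dx":0,"dy":0,"dz":-0.2,"spin":0,"grip":0},
    {"dx":0,"dy":0,"dz":-0.3,"spin":0,"grip":0},
    {"dx":0,"dy":0,"dz":-0.3,"spin":0,"grip":0},
    {"dx":0,"dy":0,"dz":-0.4,"spin":0,"grip":0},
    {"dx":0,"dy":0,"dz":-0.4,"spin":0,"grip":0},
    {"dx":0,"dy":0,"dz":-0.5,"spin":0,"grip":0},
    {"dx":0,"dy":0,"dz":-0.5,"spin":0,"grip":0},
  ],
)

```text
time_s: 14.25
tcp_pos: [0.5279, -0.193, 0.0239]
eef_rot: [-180.0, -0.0, -92.5]
contact_force: [0.8, 0.1, 3.6]
gripper_width: 0.001
```

Request:
servo_tool(
  targets=[
    {"dx":0,"dy":0,"dz":-0.1,"spin":0,"grip":0},
    {"dx":0,"dy":0,"dz":-0.1,"spin":0,"grip":0},
    {"dx":0,"dy":0,"dz":-0.2,"spin":0,"grip":0},
    {"dx":0,"dy":0,"dz":-0.2,"spin":0,"grip":0},
    {"dx":0,"dy":0,"dz":-0.3,"spin":0,"grip":0},
    {"dx":0,"dy":0,"dz":-0.3,"spin":0,"grip":0},
    {"dx":0,"dy":0,"dz":-0.4,"spin":0,"grip":0},
    {"dx":0,"dy":0,"dz":-0.4,"spin":0,"grip":0},
    {"dx":0,"dy":0,"dz":-0.4,"spin":0,"grip":0},
    {"dx":0,"dy":0,"dz":-0.4,"spin":0,"grip":0},
  ],
)

```text
time_s: 15.08
tcp_pos: [0.5281, -0.1931, 0.0232]
eef_rot: [-179.9, -0.0, -92.4]
contact_force: [-10.7, 7.3, 35.8]
gripper_width: 0.0004
```

Run:
```python
from h import *
print(r.get_state()["contact_force"])
im=r.capture("side"); s=r.capture("scene")
for n in ["finger_hole","drawer"]:
    d=r.cut_out(n,"scene")
    if d: print(n,d[0]["p"],d[0]["extent"])
cv2.imwrite("pics/s8.png",np.hstack([cv2.resize(im[140:230,250:370],(400,300),interpolation=cv2.INTER_CUBIC),cv2.resize(s[130:280,90:290],(400,300))]))
```

```text
[-10.70667442   7.27278422  35.81158144]
finger_hole 0.69 [210.7, 174.9, 262.5, 203.8]
drawer 0.85 [130.2, 233.7, 248.5, 263.9]
```

View pics/s8.png

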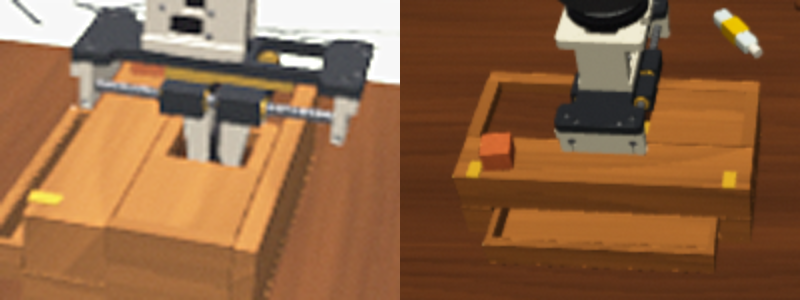

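The drawer is out, and 35.8 N suggests the catch is at the end of its travel. I'll lift straight out and measure.

Request:
servo_tool(
  targets=[
    {"dx":0,"dy":0,"dz":0.5,"spin":0,"grip":0},
    {"dx":0,"dy":0,"dz":1,"spin":0,"grip":0},
    {"dx":0,"dy":0,"dz":2,"spin":0,"grip":0},
    {"dx":0,"dy":0,"dz":4,"spin":0,"grip":0},
    {"dx":0,"dy":0,"dz":6.5,"spin":0,"grip":0},
    {"dx":0,"dy":0,"dz":9.5,"spin":0,"grip":0},
    {"dx":0,"dy":2,"dz":13,"spin":0,"grip":0},
    {"dx":0,"dy":5,"dz":16,"spin":0,"grip":0},
    {"dx":0,"dy":8,"dz":18,"spin":0,"grip":0},
    {"dx":0,"dy":8,"dz":18,"spin":0,"grip":0},
  ],
)

```text
time_s: 16.12
tcp_pos: [0.5303, -0.11, 0.2052]
eef_rot: [-179.5, 0.0, -92.4]
contact_force: [0.7, -0.6, 0.4]
gripper_width: 0.0004
```

```bash
python3 fit.py | head -2
python3 - <<'E'
from h import *
w=r.capture("wrist").copy(); kw=cal("wrist"); s=r.capture("scene")
d=r.cut_out("drawer","wrist")
if d:
    d=d[0]; v,u=np.nonzero(d["mask"]); p=toworld(np.c_[u,v],.05,"wrist",kw)[:,:2]; print("drawer",d["p"],d["extent"],cv2.minAreaRect((p*1000).astype(np.float32)))
d=r.cut_out("knob_cover","scene")[0]; print("knob",d["p"],d["extent"])
cv2.imwrite("pics/s9.png",w)
E
```

```text
outer ((531.8839721679688, -153.63128662109375), (163.31532287597656, 78.73848724365234), 87.64591217041016)
hole ((529.8326416015625, -190.85658264160156), (54.97545623779297, 56.08513259887695), 87.60942077636719)
knob 0.97 [334.7, 172.7, 419.5, 200.4]
```

View pics/s9.png

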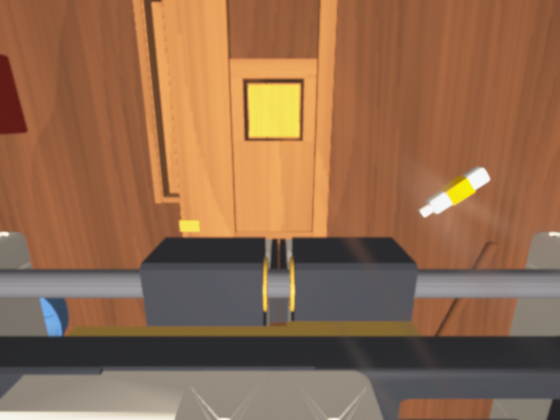

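The wrist view shows the hole at (275,110) with the brass plate centred in it, the cover closed up to the left stop, and the drawer out along x≈140–180. Last, I'll quantify the drawer travel and the plate depth.

Run:
```python
from h import *
w=cv2.imread("pics/s9.png"); kw=cal("wrist")
hsv=cv2.cvtColor(w,cv2.COLOR_BGR2HSV); m=cv2.inRange(hsv,(22,150,120),(35,255,255)); m[:,:230]=0; m[:,320:]=0; m[160:]=0
c=max(cv2.findContours(m,0,1)[0],key=cv2.contourArea); print("plate px",cv2.minAreaRect(c))
for z in (.044,.049,.054): print(z,cv2.minAreaRect((toworld(c[:,0],z,"wrist",kw)[:,:2]*1000).astype(np.float32))[1])
a=cv2.imread("pics/scene0.png"); b=r.capture("scene")
g=lambda i:cv2.cvtColor(i,cv2.COLOR_BGR2GRAY)
for n,i in (("before",a),("after",b)):
    L=cv2.createLineSegmentDetector().detect(g(i))[0][:,0]
    for l in L:
        if abs(l[2]-l[0])>45 and 120<min(l[0],l[2]) and max(l[0],l[2])<275 and 195<l[1]<275: print(n,l.round(1), [toworld([(l[0]+l[2])/2,(l[1]+l[3])/2],z,"scene")[0,0].round(4) for z in (0.002,.01,.04,.05)])
```

```text
plate px ((273.5, 110.5), (51.0, 49.0), 90.0)
0.044 (50.45855712890625, 51.66919708251953)
0.049 (49.703407287597656, 50.89596176147461)
0.054 (48.94826889038086, 50.12266540527344)
before [138.1 235.8 246.9 240.4] [np.float64(0.6021), np.float64(0.609), np.float64(0.6348), np.float64(0.6434)]
before [246.9 237.5 138.1 232.7] [np.float64(0.5943), np.float64(0.6012), np.float64(0.6273), np.float64(0.636)]
after [131.9 251.6 180.7 252.5] [np.float64(0.6389), np.float64(0.6454), np.float64(0.6697), np.float64(0.6779)]
after [246.8 237.9 145.6 233.6] [np.float64(0.5959), np.float64(0.6028), np.float64(0.6288), np.float64(0.6375)]
```

```bash
python3 -c "
from plant import r
print(r.close_job())"
```

```text
the job is handed in; nothing more can be done
None
```

I slid the holed cover left to its stop, pressed the brass catch down and lifted clear. The secret drawer is out, and I handed the job in at about 17 s.

**Last checks**
- **Cover:** it moved about 86 mm and met about 30 N at the stop. The brass plate is centred in the hole.
- **Catch:** it ended at a hard stop of about 36 N, and the plate's apparent size best fits the fully pressed height.
- **Drawer:** I measured about 38 mm out from the scene picture, within my error of the full 40 mm. The network did not find the drawer in the wrist picture, so there is no second reading.
- **Other chest:** the knobbed cover's outline moved by no more than 3 px, so I take it as unmoved.

**What failed or disagreed**
- **Refused call:** the first move call was refused because rows need all five numbers.
- **TCP reading:** the real fingertips were about 2 cm above the reported TCP height. The first push passed over the cover without moving it, so I found the depth by force and by the side camera instead.

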